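# Gauge a spacer disc for the braiding stand

### The arm

A 6-joint arm with a two-finger parallel gripper is mounted at the origin on the work surface. World frame = base frame: x ahead of the robot, y to its left, z up, the work surface at z = 0. Lengths are in m, angles in rad, forces in N, time in s.
With the tool pointing down it reaches from about 0.35 to 0.775 m from the base axis. Payload 7.3 kg.
Tool frame: the origin (TCP) lies at the very end of the fingers, on their centre line; the grasp point (between the pads) lies 19 mm behind it; z points along the fingers, y is the line along which they close (so a half turn about z gives the same grasp; the last joint's range is limited). The gripper opens to 92 mm and grips with 3 to 60 N. Pads are 19 mm wide; open, the fingers measure 130 mm over their backs; the gripper's body (75 mm by 190 mm) begins 47 mm behind the grasp point.
Start: joints at [-1.446, 0.342, 1.524, -0, 1.275, -0.146], TCP at [0.14, -0.506, 0.227] pointing down, gripper open.
Joint ranges: [-2.53, 2.53], [-0.77, 2.02], [0.04, 2.7], [-1, 4.14], [0.28, 2.66], [-3.11, 3.11]. Speed limits (rad/s): [2.57, 2.57, 3.14, 3.14, 3.14, 3.14].

### API

Orientations are given as a 3x3 rotation matrix whose columns are the frame's x, y, z axes.
In Python, from plant import sense, grab_frame, finish_job gives the robot as it stands. The module is installed in compiled form; this text tells all that it offers.
- The arm moves only by the tool drive_tool, never from a script. Its argument "rows" is one flat list of numbers, 7 for each row, row after row: the shift along the tool's x, y, z in m, then the turn, a rotation vector about the tool's x, y, z in degrees, then the closure, from 0 (fully open) to 1 (shut). A call has 1 to 8 rows; each row is the pose to reach, as a shift and turn from the pose commanded when the call began, along the tool's axes at that moment; what a row does not reach only later rows make up. A row lasts 1/8 s, in which the tool goes at most 62.5 mm and 10.7 degrees, less where a joint would pass 70% of its speed; a pose out of reach is approached as far as the arm can. A call with a gripper value outside its range is refused whole. The fingers move at their own pace and stop on an object; "newtons" is the grip in N (left out, the last holds). Time passes only in rows, so rows that repeat a pose let the fingers close. It gives the time, the measured TCP pose, the force, the opening and the grip force at its end, in the units of the state.
- sense(): the state, without advancing time (a new reading comes with each control period).
- grab_frame(name): name is "scene" or "top" or "wrist"; returns a dict with "frame" (384x512x3 uint8, red, green, blue), "range_z" (384x512 float32, m along the optical axis (not along the pixel's ray), 0 where there is no reading), "mtx" (3x3 intrinsics, pixels), "k1" (the pictures are not rectified: a ray, as slopes to the right and down, at radius r is drawn at 1 + k1 r^2 times it, then the intrinsics apply), "view" (4x4, takes a point from world to camera coordinates); the wrist camera has in their place "hand_eye" (4x4, takes a point from camera to tool coordinates, whose origin is the TCP and whose axes are the flange's). Camera axes: x right, y up, looking along -z (the intrinsics and any distortion apply to the point x, -y, -z); pixel columns grow to the right and rows downward; lengths in m; the calibration is good to about 2 mm. A picture is of the moment at which its call begins: read the wrist's pose just before it.
- finish_job(): hands the job in; it is judged then, once.
The state is a dict: "clock": time; "q": joint angles; "qvel": joint speeds; "joint_torque": joint torques, N m; "tool_pos": TCP position; "orientation": TCP orientation; "contact_force": force on the tool from outside, world axes, zero at the start; "torque": the same for the moment, N m; "grip_width": finger opening in m; "grip_force": force on a finger pad.
Only numpy, scipy, OpenCV 4.12 (cv2) and the standard library are available. Lean on these libraries where they do the work, as an engineer would, in place of code of your own. Each camera call takes 0.05 s, during which the arm holds its last target. There are 200 camera calls.

### The job

Find which slot of the gauge block fits the middle one of the three wooden discs in the rack: hold it on edge and try it in the slots from the narrowest upward, one by one and without forcing it, then lower it gently, not dropping it, right down into the first that takes it and leave it standing there. Its neighbours leave no room for fingers at its faces, and the gauge's end plates leave none at its rim, so lift it by the rim, stand it in the empty cradle and take it again by its faces. Leave the other two discs standing in the rack as they are.

Things in the scene. Friction and masses are not known exactly. Their poses are not given: they have to be found in the camera images.
- disc_a: plain turned wooden disc, 64 mm in diameter, standing on its rim; the three look alike but are 9, 15 and 21 mm thick (which one is in the middle of the rack changes between starts). Origin: centre of the disc; its y axis is the disc's own axis (level while it stands). Mass 20 to 80 g
- disc_b: plain turned wooden disc, 64 mm in diameter, standing on its rim; the three look alike but are 9, 15 and 21 mm thick (which one is in the middle of the rack changes between starts). Origin: centre of the disc; its y axis is the disc's own axis (level while it stands). Mass 20 to 80 g
- disc_c: plain turned wooden disc, 64 mm in diameter, standing on its rim; the three look alike but are 9, 15 and 21 mm thick (which one is in the middle of the rack changes between starts). Origin: centre of the disc; its y axis is the disc's own axis (level while it stands). Mass 20 to 80 g
- rack: fixed wooden rack, 100 (x) by 100 mm (y); three discs stand in it side by side, axes along its y, at y = 28, 0, -28 mm, centres 40 mm above the bench, on two bars 15 mm high at x = 20 to 30 mm either side. Metal fins 3 mm thick, 24 mm long in x, 30 mm high, at y = -42, -14, 14, 42 mm. Rims are free at both x ends. Origin: centre of underside
- cradle: fixed empty cradle for one disc, 100 (x) by 60 mm (y), built as the rack but with one place, in its middle, between fins at y = -18 and 18 mm (24 mm long in x, 30 mm high). A disc there has its axis along the cradle's y and its centre 40 mm above the bench. Origin: centre of underside, on the bench
- gauge: fixed wooden block, 80 (x) by 170 mm (y), top face 60 mm above the bench; four slots along x, open above, ever wider from y = 60 (slot 1) by 20, -20 to -60 mm (slot 4). Metal plates close the x ends (inner faces x = -40, 40 mm) and rise to 100 mm. A disc fully down is centred in x by two bars, its centre 52 mm above the bench, its top 24 mm above the top face. Origin: centre of underside
- slot1 (a point): middle of the mouth of gauge slot 1, 6 mm wide, level with the gauge's top face; x along the slot, y across it, z up. No disc enters it
- slot2 (a point): middle of the mouth of gauge slot 2, 12 mm wide, level with the gauge's top face; x along the slot, y across it, z up
- slot3 (a point): middle of the mouth of gauge slot 3, 18 mm wide, level with the gauge's top face; x along the slot, y across it, z up
- slot4 (a point): middle of the mouth of gauge slot 4, 24 mm wide, level with the gauge's top face; x along the slot, y across it, z up. A disc enters a slot 3 mm or more wider than it is thick and rests on the top face at narrower ones
Things that resemble listed ones, but are neither listed nor needed, are in the scene too. What is shaped like the disc_c but pink or purple is not meant.

How it is judged:
By the outcome, as a careful person would: the job done as asked, in the order asked, and still so for the second after the job is handed in, with the robot touching nothing.
It also fails if it takes over 64 s, if anything falls off the work surface, if the arm or the gripper's body presses on something with over 40 N, if the wrist force passes 120 N, or if a joint passes its speed limit or range.

## Working session

There is one attempt and no reset: what is moved stays moved. The work goes in short steps, Python scripts to look and compute and a tool call to move; the robot and the scene stay as the last step left them, time stands still between calls to the robot, and variables do not carry over. Pictures are saved under pics/ and viewed, at most 10 in all, crops included, and the job is handed in when it is done.

Besides the shell and the picture viewer there is one more tool, called after "Call:" as name(argument=value, ...) on one line, values as JSON. drive_tool: Moves the arm, as the interface text tells. Its arguments: {"type":"object","properties":{"rows":{"type":"array"},"newtons":{"type":"number"}},"required":["rows"]}

```bash
mkdir -p pics
cat > h.py <<'E'
import numpy as np, cv2
from plant import sense, grab_frame, finish_job
def snap(n,f):
    s=sense(); g=grab_frame(n); cv2.imwrite(f,g["frame"][:,:,::-1]); 
    g={**g,"s_pos":s["tool_pos"],"s_R":s["orientation"]}
    np.savez(f.replace('.png','.npz'),**g); return g
def cam2world(g):
    if "view" in g: return np.linalg.inv(g["view"])
    T=np.eye(4); T[:3,:3]=np.array(g["s_R"]).reshape(3,3); T[:3,3]=g["s_pos"]; return T@g["hand_eye"]
def cloud(g):
    K=g["mtx"]; h,w=g["range_z"].shape; k=float(g["k1"])
    u,v=np.meshgrid(np.arange(w),np.arange(h))
    a=np.stack([(u-K[0,2])/K[0,0],(v-K[1,2])/K[1,1]],-1)
    x=a.copy()
    for _ in range(8): x=a/(1+k*(x**2).sum(-1,keepdims=True))
    z=g["range_z"]; P=np.stack([x[...,0]*z,-x[...,1]*z,-z],-1)
    T=cam2world(g); W=P@T[:3,:3].T+T[:3,3]; W[z<=0]=np.nan; return W
E
python3 - <<'E'
from h import *
for n in("scene","top"):
    g=snap(n,f"pics/{n}0.png"); 
s=sense(); print(s["clock"],s["tool_pos"],s["orientation"],s["grip_width"],s["contact_force"])
E
```

```text
0.1 [ 0.14042125 -0.50550701  0.22613644] [[ 9.63542270e-01  2.67556102e-01 -1.62481821e-04]
 [ 2.67556077e-01 -9.63541367e-01  1.33441637e-03]
 [ 2.00473287e-04 -1.32923958e-03 -9.99999096e-01]] 0.09184329610620978 [ 0.19204323  0.79158531 -0.29187137]
```

View pics/top0.png

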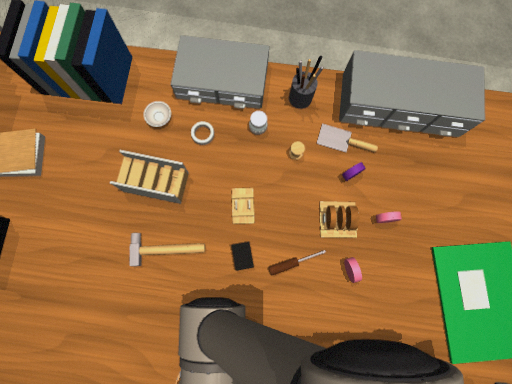

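View pics/scene0.png

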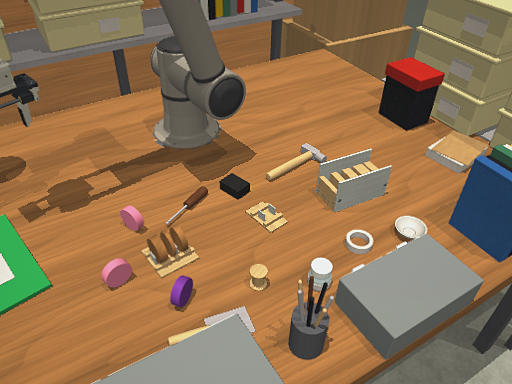

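Top view: rack with three dark discs at (338,219), empty cradle at (243,206), gauge at (149,177). The pink (388,217), (352,269) and purple (353,172) discs are decoys, because they are not in the rack.

Run:
```python
from h import *
g=dict(np.load("pics/top0.npz")); W=cloud(g)
for nm,(u0,u1,v0,v1) in dict(rack=(314,364,196,242),cradle=(226,260,183,228),gauge=(105,192,145,206)).items():
    R=W[v0:v1,u0:u1].reshape(-1,3); z=R[:,2]
    for a,b in((-.01,.003),(.003,.012),(.012,.02),(.02,.035),(.035,.055),(.055,.065),(.065,.074),(.085,.12)):
        q=R[(z>a)&(z<b)]
        if len(q)<8: continue
        (c,s,an)=cv2.minAreaRect((q[:,:2]*1000).astype(np.float32)); print(nm,a,b,len(q),np.round(c,1),np.round(s,1),round(an,1),np.round(np.median(q[:,2]),4))
im=g["frame"]
c1=cv2.resize(im[192:246,310:366],None,fx=7,fy=7,interpolation=2); c2=cv2.resize(im[140:210,100:200],None,fx=4,fy=4,interpolation=2)
o=np.zeros((600,800,3),np.uint8); o[:378,:392]=c1; o[:280,400:800]=c2
c3=cv2.resize(im[183:229,224:262],None,fx=6,fy=6,interpolation=2); o[300:300+276,420:420+228]=c3
cv2.imwrite("pics/crop1.png",o[:,:,::-1])
```

```text
rack -0.01 0.003 748 [ 490.8 -264.5] [127.6 142.8] 7.1 0.0012
rack 0.003 0.012 729 [ 490.1 -263.7] [126.4 142.2] 7.3 0.0067
rack 0.012 0.02 118 [ 480.6 -260.9] [71.5 99.7] 7.2 0.0164
rack 0.02 0.035 93 [ 485.1 -247.6] [58.4 62.3] 7.1 0.0282
rack 0.035 0.055 163 [ 487.1 -257.2] [61.5 81.7] 7.1 0.0473
rack 0.055 0.065 152 [ 486.6 -261.3] [55.8 74.7] 7.1 0.0612
rack 0.065 0.074 259 [ 486.4 -260.8] [44.5 75.5] 10.2 0.0703
cradle -0.01 0.003 601 [493.6   7. ] [126.5  93.6] 7.4 0.001
cradle 0.003 0.012 727 [492.8   6.7] [125.1  93.2] 7.6 0.0069
cradle 0.012 0.02 166 [485.4   6.1] [77.6 58. ] 10.7 0.0164
cradle 0.02 0.035 29 [487.4   6. ] [46.9 47.2] 60.4 0.0289
gauge -0.01 0.003 2042 [545.1 288.4] [179.2 257.3] 7.6 0.0011
gauge 0.003 0.012 606 [544.1 286.9] [177.7 254.4] 7.6 0.0039
gauge 0.012 0.02 101 [525.8 258.3] [165.8  90.8] 85.7 0.0178
gauge 0.02 0.035 295 [523.7 254.2] [157.   87.3] 85.6 0.0284
gauge 0.035 0.055 358 [525.6 258.8] [166.9  93.4] 85.4 0.0461
gauge 0.055 0.065 1219 [524.9 260.3] [169.7  89.5] 85.8 0.0614
gauge 0.065 0.074 107 [525.1 259. ] [166.5  90.6] 86.2 0.069
gauge 0.085 0.12 442 [526.9 259.3] [167.4  92.7] 85.4 0.1005
```

View pics/crop1.png

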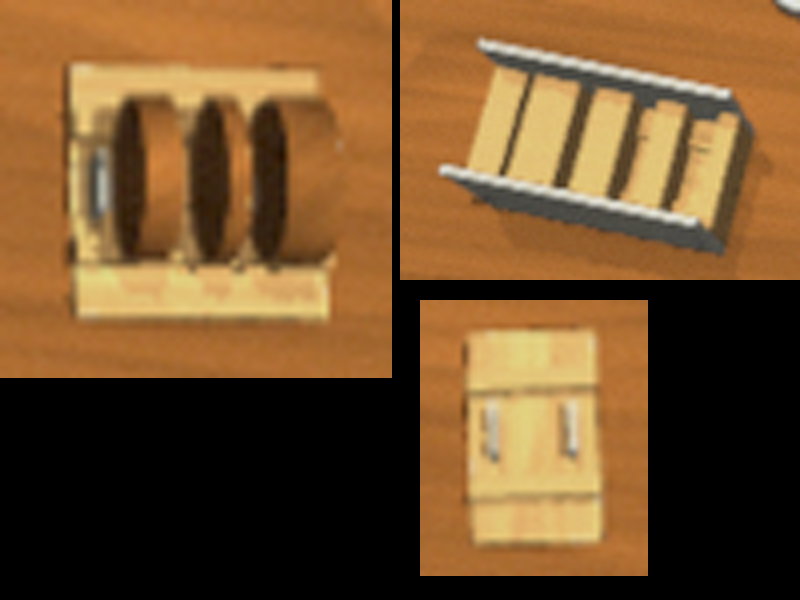

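Rack crop: the middle disc is clearly the thinnest of the three. The gauge's narrow slot 1 is at its left end (crop 515,130), and the cradle is empty. Next I fit the yaws.

```bash
cat >> h.py <<'E'
def ang(P): 
    c,s,a=cv2.minAreaRect((P[:,:2]*1000).astype(np.float32)); return c,s,a
def tool(dx,R):  # world vec -> tool
    return np.asarray(R).T@np.asarray(dx)
E
python3 - <<'E'
from h import *
g=dict(np.load("pics/top0.npz")); W=cloud(g)
def pts(u0,u1,v0,v1,a,b):
    R=W[v0:v1,u0:u1].reshape(-1,3); return R[(R[:,2]>a)&(R[:,2]<b)]
q=pts(105,192,145,206,.09,.12)
# plates split
d=q[:,:2]-q[:,:2].mean(0); 
for s in (1,-1):
    m=(d[:,0]+d[:,1]*0.08)*s>0; p=q[m][:,:2]; 
    vx,vy,x,y=cv2.fitLine(p.astype(np.float32),cv2.DIST_HUBER,0,.01,.01).ravel(); print("plate",len(p),np.degrees(np.arctan2(vy,vx)),x,y)
# rack disc tops: histogram per disc
q=pts(314,364,196,242,.04,.08); 
for k,(u0,u1) in enumerate(((325,335),(336,345),(345,360))):
    p=pts(u0,u1,200,232,.062,.08); print("disc",len(p),p.mean(0),ang(p))
# board colour edges: rack/cradle base in pixels
for nm,(u0,u1,v0,v1) in dict(rack=(312,366,194,244),cradle=(226,260,183,228)).items():
    hsv=cv2.cvtColor(g["frame"][v0:v1,u0:u1],cv2.COLOR_RGB2HSV); m=((hsv[...,1]<150)&(hsv[...,2]>120))
    P=W[v0:v1,u0:u1][m]; P=P[(P[:,2]>-.0)&(P[:,2]<.022)]; print(nm,len(P),ang(P))
E
```

```text
plate 204 85.583336 0.5698702 0.2715966
plate 196 85.14088 0.48334977 0.26222003
disc 97 [ 0.48344127 -0.2299485   0.06905804] ((484.2841491699219, -230.2235565185547), (50.23299026489258, 13.424203872680664), 4.436483383178711)
disc 63 [ 0.48685564 -0.25814431  0.068504  ] ((486.5340881347656, -258.7621154785156), (47.53798294067383, 7.602870941162109), 5.69627571105957)
disc 171 [ 0.4890097  -0.28530939  0.06958801] ((489.6199645996094, -280.33154296875), (47.66368865966797, 35.984703063964844), 6.961500644683838)
rack 616 ((487.52545166015625, -259.5838928222656), (100.6240234375, 100.72970581054688), 7.023746013641357)
cradle 752 ((490.8356628417969, 4.881874084472656), (99.38717651367188, 61.165496826171875), 8.112905502319336)
```

Call:
drive_tool(rows=[0.4,-0.144,0.05,0,0,-81.5,0,0.4,-0.144,0.05,0,0,-81.5,0,0.4,-0.144,0.05,0,0,-81.5,0,0.4,-0.144,0.05,0,0,-81.5,0,0.4,-0.144,0.05,0,0,-81.5,0,0.4,-0.144,0.05,0,0,-81.5,0,0.4,-0.144,0.05,0,0,-81.5,0,0.4,-0.144,0.05,0,0,-81.5,0], newtons=15)

```text
clock: 1.1
tool_pos: [0.4895, -0.2571, 0.1755]
orientation: [[-0.131, 0.991, -0.001], [0.991, 0.131, 0.002], [0.002, -0.001, -1.0]]
contact_force: [-1.6, -0.9, 0.2]
grip_width: 0.0919
grip_force: 0.0
```

Run:
```python
from h import *
g=snap("wrist","pics/w1.png"); s=sense(); print(s["clock"],s["tool_pos"],s["orientation"],s["q"],s["contact_force"])
W=cloud(g); print(np.round(cam2world(g),3))
z=W[...,2]; m=(z>.062)&(z<.08)
n,l,st,c=cv2.connectedComponentsWithStats(m.astype(np.uint8))
for i in range(1,n):
    if st[i,4]>300: p=W[l==i]; print(st[i],p.mean(0),ang(p))
```

```text
1.15 [ 0.48834515 -0.25831915  0.17574298] [[-1.33665521e-01  9.91025503e-01 -1.40713730e-03]
 [ 9.91025890e-01  1.33666882e-01  9.21656264e-04]
 [ 1.10147252e-03 -1.27131583e-03 -9.99998585e-01]] [-6.25244207e-01  4.37428666e-01  1.52422822e+00 -8.24596121e-05
  1.18161614e+00 -7.59280415e-01] [-0.67866259 -0.39637491  0.2180249 ]
[[ 0.991 -0.127 -0.037  0.48 ]
 [ 0.132  0.951  0.279 -0.18 ]
 [ 0.    -0.281  0.96   0.333]
 [ 0.     0.     0.     1.   ]]
[229 154  52  19 904] [ 0.48578912 -0.23079001  0.0683636 ] ((486.2300720214844, -231.28372192382812), (44.87550354003906, 15.115046501159668), 6.954549789428711)
[229 188  51  13 548] [ 0.48917452 -0.25834601  0.06807187] ((489.4032897949219, -259.0703430175781), (44.84911346435547, 9.437248229980469), 7.439034461975098)
[ 95 206  27  25 345] [ 0.35659438 -0.30167344  0.06293715] ((356.5625, -301.8307189941406), (22.339332580566406, 20.526090621948242), 21.97149658203125)
[ 229  211   50   26 1126] [ 0.49235382 -0.28575122  0.06828984] ((492.6848449707031, -286.7872009277344), (45.559078216552734, 21.389036178588867), 6.148972988128662)
[375 224  28  24 319] [ 0.62322299 -0.28348411  0.06315653] ((622.748046875, -284.9018249511719), (20.42010498046875, 23.488243103027344), 39.22828674316406)
```

View pics/w1.png

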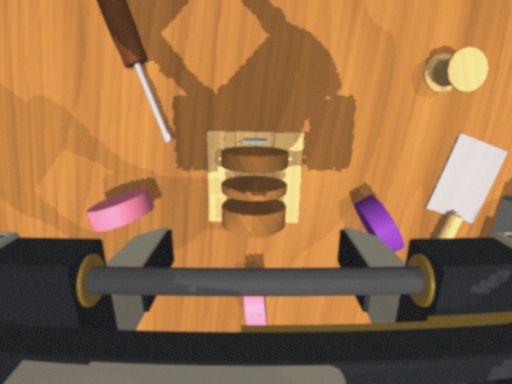

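The wrist view confirms the three discs at (254,158), (254,185), (253,213), measuring 15, 9 and 21 mm thick. The middle one is the 9 mm disc at (0.489,-0.259), and the fingers are clear of the decoys.

Call:
drive_tool(rows=[0,0,0.04,0,0,0,0,0,0,0.08,0,0,0,0,0,0,0.115,0,0,0,0,0,0,0.14,0,0,0,0,0,0,0.15,0,0,0,0,0,0,0.153,0,0,0,0,0,0,0.153,0,0,0,0])

```text
clock: 2.02
tool_pos: [0.4877, -0.2606, 0.0245]
orientation: [[-0.122, 0.993, 0.001], [0.993, 0.122, -0.001], [-0.001, 0.001, -1.0]]
contact_force: [0.0, -0.1, -0.3]
grip_width: 0.0917
grip_force: 0.0
```

Call:
drive_tool(rows=[0,0,0,0,0,0,0.3,0,0,0,0,0,0,1,0,0,0,0,0,0,1,0,0,0,0,0,0,1,0,0,0,0,0,0,1,0,0,0,0,0,0,1], newtons=15)

```text
clock: 2.78
tool_pos: [0.4877, -0.2603, 0.0239]
orientation: [[-0.122, 0.993, 0.001], [0.993, 0.122, -0.0], [-0.001, 0.001, -1.0]]
contact_force: [2.0, -0.2, 2.4]
grip_width: 0.0631
grip_force: 15.0
```

Call:
drive_tool(rows=[0,0,-0.008,0,0,0,1,0,0,-0.025,0,0,0,1,0,0,-0.05,0,0,0,1,0,0,-0.08,0,0,0,1,0,0,-0.1,0,0,0,1,0,0,-0.105,0,0,0,1])

```text
clock: 3.52
tool_pos: [0.488, -0.2606, 0.131]
orientation: [[-0.122, 0.993, 0.003], [0.993, 0.122, -0.002], [-0.002, 0.002, -1.0]]
contact_force: [-0.1, 0.3, -1.5]
grip_width: 0.0631
grip_force: 15.0
```

Run:
```python
from h import *
s=sense(); p=np.array(s["tool_pos"]);R=np.array(s["orientation"]); print(s["clock"],p,s["contact_force"],s["grip_width"])
print(tool(np.array([.4908,.0049,p[2]])-p,R))
g=snap("wrist","pics/w2.png")
```

```text
3.525 [ 0.48797775 -0.26060766  0.1309645 ] [-0.11747501  0.34491948 -1.52085371] 0.06308364071478832
[ 0.26317428  0.03523154 -0.00056362]
```

View pics/w2.png

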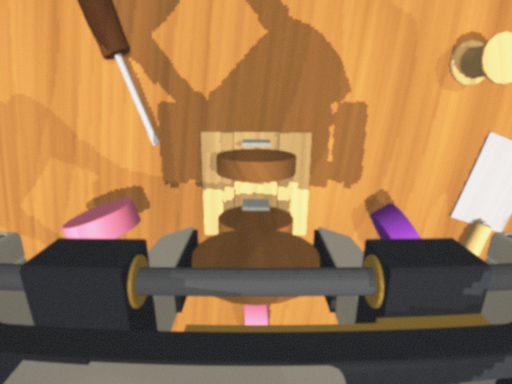

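Disc held at (255,265); the neighbours still stand in the rack at (256,165) and below it. On to the cradle.

Call:
drive_tool(rows=[0.05,0.007,0,0,0,-1,1,0.1,0.014,0,0,0,-1,1,0.15,0.021,0,0,0,-1,1,0.2,0.028,0,0,0,-1,1,0.245,0.033,0,0,0,-1,1,0.263,0.035,0,0,0,-1,1,0.263,0.035,0,0,0,-1,1,0.263,0.035,0,0,0,-1,1])

```text
clock: 4.58
tool_pos: [0.4901, 0.004, 0.1285]
orientation: [[-0.139, 0.99, -0.0], [0.99, 0.139, -0.001], [-0.0, -0.0, -1.0]]
contact_force: [0.3, 0.4, 0.3]
grip_width: 0.0633
grip_force: 15.0
```

Run:
```python
from h import *
g=snap("wrist","pics/w3.png"); s=sense(); p=np.array(s["tool_pos"]);R=np.array(s["orientation"]); print(s["clock"],p,R.round(4))
W=cloud(g); z=W[...,2]
# held disc in tool frame
D=W[225:310,180:330].reshape(-1,3); D=D[np.isfinite(D[:,0])&(D[:,2]>.1)&(D[:,2]<.2)]
T=(D-p)@R; T=T[(abs(T[:,1])<.026)&(T[:,2]>-.06)]
for a in np.arange(-.055,.02,.01):
    q=T[(T[:,2]>a)&(T[:,2]<a+.01)]
    if len(q)>10: print(round(a,3),len(q),q.mean(0).round(4),q.min(0).round(4),q.max(0).round(4))
hsv=cv2.cvtColor(g["frame"],cv2.COLOR_RGB2HSV); m=(z<.022)&(z>.003)&(hsv[...,1]<150)&(hsv[...,2]>110)&(abs(W[...,0]-.49)<.06)&(abs(W[...,1])<.04)
print(m.sum(),ang(W[m]))
m=(z<.035)&(z>.024)&(abs(W[...,0]-.49)<.06)&(abs(W[...,1])<.05); n,l,st,c=cv2.connectedComponentsWithStats(m.astype(np.uint8))
for i in range(1,n):
    if st[i,4]>15: print("fin",st[i],W[l==i].mean(0),ang(W[l==i]))
```

```text
4.625 [0.49010261 0.00388403 0.12853357] [[-1.380e-01  9.904e-01 -2.000e-04]
 [ 9.904e-01  1.380e-01 -4.000e-04]
 [-3.000e-04 -2.000e-04 -1.000e+00]]
-0.055 401 [-0.0013  0.0011 -0.0464] [-0.004  -0.0119 -0.0482] [ 0.0013  0.0132 -0.045 ]
-0.045 85 [-0.0024  0.0009 -0.0438] [-0.0039 -0.0165 -0.045 ] [-0.0009  0.0189 -0.0411]
-0.035 662 [ 0.0053 -0.0004 -0.0279] [ 0.0042 -0.026  -0.0322] [ 0.0066  0.026  -0.025 ]
-0.025 1022 [ 0.0052 -0.0001 -0.0201] [ 0.0042 -0.026  -0.025 ] [ 0.0062  0.026  -0.015 ]
-0.015 867 [ 0.0052  0.     -0.0101] [ 0.0043 -0.0259 -0.015 ] [ 0.0064  0.026  -0.005 ]
-0.005 720 [ 0.0052  0.0005 -0.0002] [ 0.0041 -0.0258 -0.005 ] [0.0061 0.0259 0.005 ]
0.005 373 [0.0052 0.0008 0.009 ] [ 0.0045 -0.0219  0.0051] [0.0059 0.0234 0.0149]
6412 ((492.8768310546875, 7.196887969970703), (100.22004699707031, 60.55708312988281), 9.610787391662598)
fin [244 168  28   6 142] [0.489916   0.02542083 0.02877355] ((489.8986511230469, 25.151275634765625), (22.95354461669922, 3.414220094680786), 9.779923439025879)
fin [245 208  28   7 151] [ 0.49545576 -0.00992941  0.02855105] ((495.876708984375, -10.220775604248047), (23.83197784423828, 4.038705825805664), 11.428564071655273)
```

View pics/w3.png

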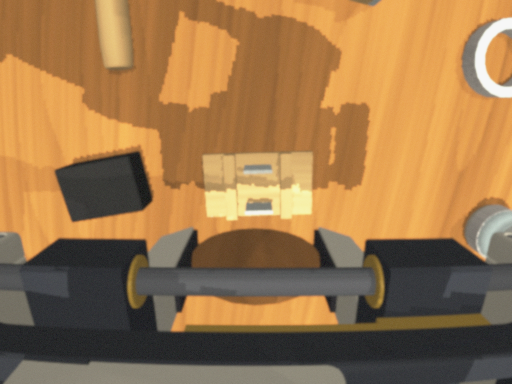

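Disc hangs upright and centred in the fingers, above the empty cradle (258,185). Lowering it in.

Call:
drive_tool(rows=[0.002,0.002,0.03,0,0,-1,1,0.002,0.002,0.06,0,0,-1,1,0.002,0.002,0.085,0,0,-1,1,0.002,0.002,0.095,0,0,-1,1,0.002,0.002,0.1,0,0,-1,1,0.002,0.002,0.102,0,0,-1,1,0.002,0.002,0.103,0,0,-1,1,0.002,0.002,0.103,0,0,-1,1])

```text
clock: 5.62
tool_pos: [0.492, 0.0074, 0.0261]
orientation: [[-0.157, 0.988, 0.001], [0.988, 0.157, -0.0], [-0.0, 0.001, -1.0]]
contact_force: [-0.4, -0.1, -0.0]
grip_width: 0.0636
grip_force: 15.0
```

Call:
drive_tool(rows=[0,0,0.001,0,0,0,1,0,0,0.002,0,0,0,1,0,0,0.002,0,0,0,1])

```text
clock: 6.0
tool_pos: [0.4918, 0.0074, 0.0238]
orientation: [[-0.157, 0.988, 0.0], [0.988, 0.157, -0.0], [-0.0, 0.0, -1.0]]
contact_force: [-0.7, 0.3, 1.2]
grip_width: 0.0633
grip_force: 15.0
```

Call:
drive_tool(rows=[0,0,0.0005,0,0,0,1,0,0,0.0005,0,0,0,0.27,0,0,0.0005,0,0,0,0.2,0,0,0.0005,0,0,0,0.05,0,0,0.0005,0,0,0,0,0,0,0.0005,0,0,0,0], newtons=4)

```text
clock: 6.75
tool_pos: [0.4916, 0.0074, 0.0232]
orientation: [[-0.157, 0.988, -0.0], [0.988, 0.157, -0.0], [-0.0, -0.0, -1.0]]
contact_force: [-0.2, -0.3, 0.1]
grip_width: 0.0914
grip_force: 0.0
```

Call:
drive_tool(rows=[0,0,-0.02,0,0,0,0,0,0,-0.06,0,0,0,0,0,0,-0.11,0,0,0,0,0,0,-0.125,0,0,0,0,0,0,-0.125,0,0,0,0,0,0,-0.125,0,0,0,0])

```text
clock: 7.5
tool_pos: [0.491, 0.0075, 0.1472]
orientation: [[-0.157, 0.988, -0.002], [0.988, 0.157, 0.0], [0.0, -0.002, -1.0]]
contact_force: [-0.2, -0.9, 0.1]
grip_width: 0.0916
grip_force: 0.0
```

Run:
```python
from h import *
g=snap("wrist","pics/w4.png"); s=sense(); p=np.array(s["tool_pos"]);R=np.array(s["orientation"]); print(s["clock"],p,s["contact_force"],s["q"])
W=cloud(g); z=W[...,2]; m=(z>.04)&(z<.08)&(abs(W[...,0]-.49)<.06)&(abs(W[...,1])<.04)
P=W[m]; print(len(P),P.mean(0),P[:,2].max(),ang(P),ang(P[P[:,2]>.068]),ang(P[P[:,2]<.06]))
```

```text
7.55 [0.49091819 0.00751806 0.14698863] [ 0.79447689 -0.47239653  0.74175553] [-1.40873442e-01  3.65055515e-01  1.73131981e+00 -1.00144566e-04
  1.04758027e+00 -2.98123019e-01]
1339 [0.492597   0.01026937 0.06027111] 0.07277533727680599 ((493.16607666015625, 8.527990341186523), (62.961910247802734, 9.32418155670166), 8.769850730895996) ((492.2018127441406, 8.282761573791504), (31.708818435668945, 8.913604736328125), 8.90854263305664) ((493.1524963378906, 8.60216236114502), (62.964107513427734, 9.134700775146484), 8.721363067626953)
```

Disc stands in the cradle at (0.4925,0.0084), yaw 8.9°, top at 72.8 mm. Turning 90° to take it by its faces.

Call:
drive_tool(rows=[0.0005,0.0015,0.01,0,0,-10.5,0,0.0005,0.0015,0.02,0,0,-21,0,0.0005,0.0015,0.03,0,0,-31.5,0,0.0005,0.0015,0.035,0,0,-42,0,0.0005,0.0015,0.035,0,0,-52.5,0,0.0005,0.0015,0.035,0,0,-63,0,0.0005,0.0015,0.035,0,0,-73.5,0,0.0005,0.0015,0.035,0,0,-84,0])

```text
clock: 8.55
tool_pos: [0.4924, 0.0082, 0.1119]
orientation: [[-0.998, -0.059, -0.003], [-0.059, 0.998, 0.0], [0.002, 0.0, -1.0]]
contact_force: [0.5, -0.3, -0.2]
grip_width: 0.0917
grip_force: 0.0
```

Call:
drive_tool(rows=[0,0,0,0,0,-6,0,0,0,0,0,0,-6,0,0,0,0,0,0,-6,0])

```text
clock: 8.93
tool_pos: [0.4928, 0.0082, 0.1126]
orientation: [[-0.988, -0.155, -0.001], [-0.155, 0.988, 0.0], [0.001, 0.0, -1.0]]
contact_force: [0.6, 0.2, 0.0]
grip_width: 0.0916
grip_force: 0.0
```

Run:
```python
from h import *
g=snap("wrist","pics/w5.png"); s=sense(); p=np.array(s["tool_pos"]);R=np.array(s["orientation"]); print(s["clock"],p,R.round(4),s["q"])
W=cloud(g); z=W[...,2]; m=(z>.04)&(z<.08)&(abs(W[...,0]-.49)<.04)&(abs(W[...,1]-.01)<.03)
P=W[m]; print(len(P),P.mean(0),P[:,2].max(),ang(P)); T=(P-p)@R; print(T.min(0),T.max(0),ang(T))
```

```text
8.975 [0.49288893 0.00817888 0.11278272] [[-9.879e-01 -1.550e-01 -8.000e-04]
 [-1.550e-01  9.879e-01  1.000e-04]
 [ 8.000e-04  2.000e-04 -1.000e+00]] [-1.38978073e-01  4.12509306e-01  1.76899389e+00 -7.48884738e-05
  9.60894766e-01 -1.86534604e+00]
1052 [0.48486713 0.00713448 0.06464092] 0.07285962390063072 ((490.7099304199219, 8.015570640563965), (60.301475524902344, 8.737959861755371), 8.794200897216797)
[-0.02802549 -0.00425665  0.03992345] [0.03227712 0.00458447 0.07278517] ((2.1265525817871094, 0.16651344299316406), (60.29152297973633, 8.738588333129883), 0.1198837161064148)
```

Call:
drive_tool(rows=[0,0,0.02,0,0,0,0.4,0,0,0.04,0,0,0,0.6,0,0,0.053,0,0,0,0.7,0,0,0.058,0,0,0,0.7,0,0,0.06,0,0,0,0.75,0,0,0.06,0,0,0,0.8,0,0,0.06,0,0,0,0.85])

```text
clock: 9.85
tool_pos: [0.4934, 0.0081, 0.0537]
orientation: [[-0.988, -0.157, 0.001], [-0.157, 0.988, -0.0], [-0.001, -0.0, -1.0]]
contact_force: [0.2, 0.8, 1.0]
grip_width: 0.0261
grip_force: 0.0
```

Call:
drive_tool(rows=[0,0,0,0,0,0,0.9,0,0,0,0,0,0,0.95,0,0,0,0,0,0,1,0,0,0,0,0,0,1,0,0,0,0,0,0,1], newtons=12)

```text
clock: 10.48
tool_pos: [0.4932, 0.0082, 0.0532]
orientation: [[-0.988, -0.157, 0.0], [-0.157, 0.988, -0.0], [-0.0, -0.0, -1.0]]
contact_force: [1.0, 0.3, 0.9]
grip_width: 0.0092
grip_force: 12.0
```

Call:
drive_tool(rows=[0,0,-0.008,0,0,0,1,0,0,-0.03,0,0,0,1,0,0,-0.07,0,0,0,1,0,0,-0.11,0,0,0,1,0,0,-0.14,0,0,0,1,0,0,-0.147,0,0,0,1])

```text
clock: 11.22
tool_pos: [0.4939, 0.0081, 0.2023]
orientation: [[-0.988, -0.157, 0.004], [-0.157, 0.988, -0.001], [-0.004, -0.001, -1.0]]
contact_force: [0.1, 0.5, -0.2]
grip_width: 0.0089
grip_force: 12.0
```

Call:
drive_tool(rows=[-0.01,0.04,0,0,0,2,1,-0.025,0.09,0,0,0,5,1,-0.04,0.14,0,0,0,7,1,-0.055,0.19,0,0,0,9,1,-0.07,0.24,0,0,0,11,1,-0.08,0.28,0,0,0,13,1,-0.0865,0.301,0,0,0,13.6,1,-0.0865,0.301,0,0,0,13.6,1])

```text
clock: 12.22
tool_pos: [0.5305, 0.3201, 0.1983]
orientation: [[-0.997, 0.078, -0.003], [0.078, 0.997, -0.001], [0.002, -0.001, -1.0]]
contact_force: [-1.2, -0.5, -0.1]
grip_width: 0.0088
grip_force: 12.0
```

Call:
drive_tool(rows=[0,0,0,0,0,0,1,0,0,0,0,0,0,1])

```text
clock: 12.48
tool_pos: [0.5313, 0.3179, 0.2]
orientation: [[-0.997, 0.081, -0.001], [0.081, 0.997, -0.001], [0.0, -0.001, -1.0]]
contact_force: [-0.2, -0.2, -0.2]
grip_width: 0.009
grip_force: 12.0
```

Run:
```python
from h import *
g=snap("wrist","pics/w6.png"); s=sense(); p=np.array(s["tool_pos"]);R=np.array(s["orientation"]); print(s["clock"],p,R.round(4),s["contact_force"],s["grip_width"])
```

```text
12.525 [0.53143366 0.31798444 0.20018327] [[-9.967e-01  8.110e-02 -2.000e-04]
 [ 8.110e-02  9.967e-01 -3.000e-04]
 [ 2.000e-04 -3.000e-04 -1.000e+00]] [-0.83831204 -0.40383271  0.09309744] 0.008919575459006346
```

View pics/w6.png

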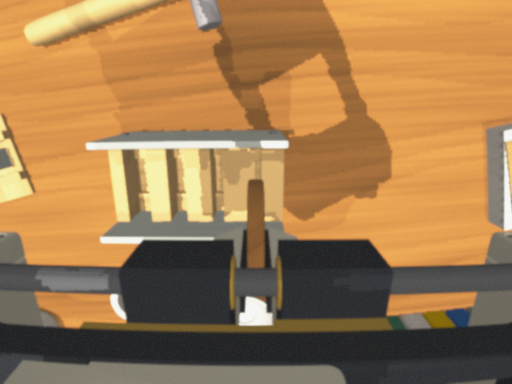

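Wrist view: disc held edge-on at (256,230) over the gauge's right end (slot 1). Slot 2's gap is near (220,185), with slots 3 and 4 to the left, and the end plates are the bright lines at rows 145 and 240. I'll measure the slot edges by depth.

```bash
cat > gauge.py <<'E'
from h import *
def run(f):
    g=dict(np.load(f)); p=g["s_pos"];R=g["s_R"]; W=cloud(g); z=W[...,2]
    T=(W-p)@R
    near=(abs(W[...,0]-.527)<.07)&(abs(W[...,1]-.26)<.12)
    m=near&(z>.092)&(z<.108); n,l,st,c=cv2.connectedComponentsWithStats(m.astype(np.uint8))
    for i in range(1,n):
        if st[i,4]>60:
            P=W[l==i]; c,s,a=ang(P); ln=cv2.fitLine(P[:,:2].astype(np.float32),cv2.DIST_HUBER,0,.01,.01).ravel()
            print("plate",st[i],P[:,2].mean().round(4),np.round(c,1),np.round(s,1),"dir",np.degrees(np.arctan2(ln[1],ln[0])).round(2)); 
    # gauge frame guess, y-profile of slots
    yaw=np.radians(-4.6); G=np.array([[np.cos(yaw),np.sin(yaw)],[-np.sin(yaw),np.cos(yaw)]])
    L=np.full(W.shape[:2]+(2,),np.nan); L[...]=(W[...,:2]-[.5267,.2595])@G.T
    for x0 in (-.03,-.015,0,.015,.025):
        mm=near&(abs(L[...,0]-x0)<.006)&(abs(L[...,1])<.09)&(z<.08)
        b=np.arange(-.09,.0901,.001); k=np.digitize(L[...,1][mm],b); zz=z[mm]
        hi=np.array([np.nanmedian(zz[k==j]) if (k==j).sum()>1 else np.nan for j in range(1,len(b))])
        e=[(round(b[j]*1000),'hi' if hi[j]>.054 else 'lo') for j in range(1,len(hi)) if np.isfinite(hi[j]) and (hi[j]>.054)!=(hi[j-1]>.054)]
        print(x0,e, np.nanmedian(zz[zz>.054]).round(4))
E
python3 -c "
import gauge; gauge.run('pics/w6.npz')
from h import *
g=dict(np.load('pics/w6.npz')); p=g['s_pos'];R=g['s_R'];W=cloud(g);T=(W-p)@R
m=(abs(T[...,1])<.02)&(T[...,2]>-.03)&(T[...,2]<.03)&(abs(T[...,0])<.04);m&=(T[...,1]>-.008)&(T[...,1]<.008); P=T[m]
print(len(P),P.min(0),P.max(0),ang(P))"
```

```text
plate [  86  140  203   10 1647] 0.0991 [485.2 264.9] [169.5   7. ] dir 85.63
plate [100 233 121  10 758] 0.0977 [567.7 228.3] [110.4   6.4] dir 85.56
-0.03 [(-84, 'hi'), (-71, 'lo'), (-47, 'hi'), (-28, 'lo'), (-10, 'hi'), (15, 'lo'), (27, 'hi'), (59, 'lo'), (65, 'hi')] 0.0597
-0.015 [(-84, 'hi'), (-71, 'lo'), (-46, 'hi'), (-28, 'lo'), (-10, 'hi'), (15, 'lo'), (28, 'hi'), (59, 'lo'), (65, 'hi')] 0.0597
0 [(-84, 'hi'), (-71, 'lo'), (-47, 'hi'), (-28, 'lo'), (-10, 'hi'), (15, 'lo'), (27, 'hi'), (59, 'lo'), (65, 'hi')] 0.0598
0.015 [(-84, 'hi'), (-71, 'lo'), (-46, 'hi'), (-28, 'lo'), (-10, 'hi'), (15, 'lo'), (28, 'hi'), (68, 'hi')] 0.0598
0.025 [(-84, 'hi'), (-71, 'lo'), (-46, 'hi'), (-28, 'lo'), (-10, 'hi'), (15, 'lo'), (28, 'hi'), (69, 'hi')] 0.0597
1970 [-0.00465868 -0.00799797 -0.02995146] [0.03286222 0.00796902 0.02513663] ((14.118745803833008, 0.008359909057617188), (37.502628326416016, 15.973715782165527), 0.2888782024383545)
```

Gauge centre comes out at (0.5275,0.2608), yaw −4.5°, consistent across all slots. First trial at slot 1.

Call:
drive_tool(rows=[-0.0005,0.0025,0.03,0,0,0,1,-0.0005,0.0025,0.055,0,0,0,1,-0.0005,0.0025,0.075,0,0,0,1,-0.0005,0.0025,0.085,0,0,0,1,-0.0005,0.0025,0.088,0,0,0,1,-0.0005,0.0025,0.09,0,0,0,1,-0.0005,0.0025,0.09,0,0,0,1])

```text
clock: 13.4
tool_pos: [0.5324, 0.3215, 0.1108]
orientation: [[-0.997, 0.08, 0.001], [0.08, 0.997, 0.0], [-0.001, 0.0, -1.0]]
contact_force: [0.2, 0.1, -0.4]
grip_width: 0.0091
grip_force: 12.0
```

Call:
drive_tool(rows=[0,0,0.001,0,0,0,1,0,0,0.002,0,0,0,1,0,0,0.003,0,0,0,1,0,0,0.003,0,0,0,1])

```text
clock: 13.9
tool_pos: [0.532, 0.3214, 0.1071]
orientation: [[-0.997, 0.08, -0.0], [0.08, 0.997, -0.0], [0.0, -0.0, -1.0]]
contact_force: [-0.9, 0.6, 0.1]
grip_width: 0.0089
grip_force: 12.0
```

Call:
drive_tool(rows=[0,-0.0007,0.001,0,0,0,1,0,-0.0007,0.002,0,0,0,1,0,-0.0007,0.002,0,0,0,1])

```text
clock: 14.28
tool_pos: [0.5321, 0.3207, 0.1055]
orientation: [[-0.997, 0.08, 0.0], [0.08, 0.997, -0.0], [-0.0, 0.0, -1.0]]
contact_force: [-0.4, -1.2, 3.4]
grip_width: 0.009
grip_force: 12.0
```

Call:
drive_tool(rows=[0,0,0.001,0,0,0,1,0,0,0.001,0,0,0,1])

```text
clock: 14.52
tool_pos: [0.5324, 0.3208, 0.1053]
orientation: [[-0.997, 0.08, 0.001], [0.08, 0.997, 0.0], [-0.001, 0.0, -1.0]]
contact_force: [-0.7, -1.6, 7.3]
grip_width: 0.0093
grip_force: 12.0
```

Slot 1 refuses it: it rests on the top face (TCP stays at 105 mm, force rising to 7 N). Lifting and moving to slot 2.

Call:
drive_tool(rows=[0,0,-0.006,0,0,0,1,0,0,-0.014,0,0,0,1,0,-0.01,-0.018,0,0,0,1,0,-0.025,-0.018,0,0,0,1,0,-0.036,-0.018,0,0,0,1,0,-0.04,-0.016,0,0,0,1,0,-0.04,-0.014,0,0,0,1,0,-0.04,-0.014,0,0,0,1])

```text
clock: 15.52
tool_pos: [0.5287, 0.281, 0.1178]
orientation: [[-0.997, 0.08, -0.0], [0.08, 0.997, -0.0], [0.0, -0.0, -1.0]]
contact_force: [-0.2, -0.1, 0.5]
grip_width: 0.0088
grip_force: 12.0
```

Run:
```python
from h import *
g=snap("wrist","pics/w7.png"); s=sense(); p=np.array(s["tool_pos"]);R=np.array(s["orientation"]); print(s["clock"],p,R.round(4),s["contact_force"],s["grip_width"])
import gauge; gauge.run("pics/w7.npz")
cv2.imwrite("pics/w7c.png",cv2.resize(g["frame"][110:330,150:370,::-1],None,fx=2.7,fy=2.7,interpolation=2))
```

```text
15.575 [0.52871986 0.28115431 0.11793708] [[-9.968e-01  7.960e-02 -3.000e-04]
 [ 7.960e-02  9.968e-01 -1.000e-04]
 [ 2.000e-04 -1.000e-04 -1.000e+00]] [0.26238351 0.23804282 0.04104397] 0.008952212819592971
plate [  74  155  293   15 3517] 0.099 [484.9 264.5] [170.2   6.8] dir 85.6
plate [248 179  16   6  67] 0.1032 [496.6 284.9] [8.6 1.7] dir 85.23
-0.03 [(-84, 'hi'), (-70, 'lo'), (-47, 'hi'), (-28, 'lo'), (-10, 'hi'), (28, 'hi'), (65, 'hi')] 0.0597
-0.015 [(-84, 'hi'), (-71, 'lo'), (-47, 'hi'), (-28, 'lo'), (-9, 'hi'), (15, 'lo'), (29, 'hi'), (66, 'hi')] 0.0597
0 [(-84, 'hi'), (-71, 'lo'), (-47, 'hi'), (-28, 'lo'), (-9, 'hi'), (29, 'hi'), (66, 'hi')] 0.0598
0.015 [(-84, 'hi'), (-71, 'lo'), (-46, 'hi'), (-28, 'lo'), (-9, 'hi'), (30, 'hi'), (66, 'hi')] 0.0597
0.025 [(-84, 'hi'), (-71, 'lo'), (-46, 'hi'), (-28, 'lo'), (-9, 'hi'), (48, 'hi'), (50, 'hi'), (66, 'hi')] 0.0597
```

View pics/w7c.png

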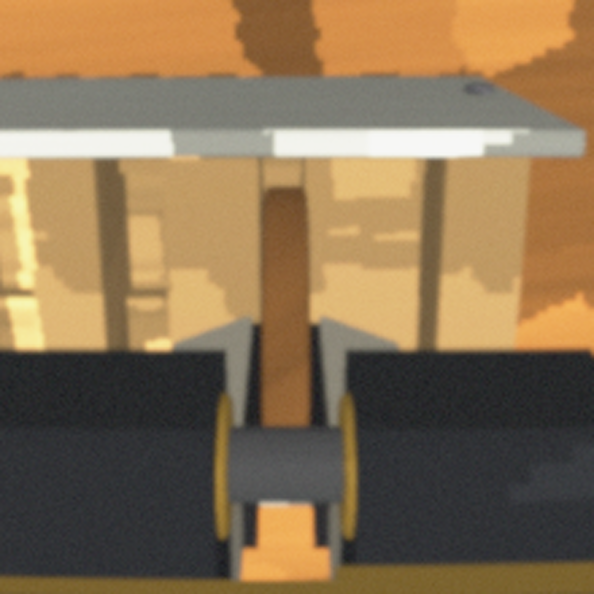

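The disc (263–308 px in the crop) sits over slot 2 (258–305), within about 1 mm. Lowering gently.

Call:
drive_tool(rows=[0,-0.0006,0.006,0,0,0,1,0,-0.0006,0.01,0,0,0,1,0,-0.0006,0.012,0,0,0,1,0,-0.0006,0.014,0,0,0,1,0,-0.0006,0.015,0,0,0,1,0,-0.0006,0.015,0,0,0,1])

```text
clock: 16.32
tool_pos: [0.5288, 0.2803, 0.1032]
orientation: [[-0.997, 0.08, 0.0], [0.08, 0.997, -0.0], [-0.0, -0.0, -1.0]]
contact_force: [-0.1, -0.3, 0.3]
grip_width: 0.0088
grip_force: 12.0
```

Below the 105 mm contact level with no force, so it is entering. Continuing in steps; the bottom should come at a TCP height of about 65 mm.

Call:
drive_tool(rows=[0,0,0.003,0,0,0,1,0,0,0.006,0,0,0,1,0,0,0.008,0,0,0,1,0,0,0.008,0,0,0,1])

```text
clock: 16.82
tool_pos: [0.5286, 0.2802, 0.0949]
orientation: [[-0.997, 0.08, -0.0], [0.08, 0.997, -0.0], [0.0, -0.0, -1.0]]
contact_force: [-0.4, 0.5, -0.5]
grip_width: 0.0086
grip_force: 12.0
```

Call:
drive_tool(rows=[0,0,0.004,0,0,0,1,0,0,0.008,0,0,0,1,0,0,0.012,0,0,0,1,0,0,0.016,0,0,0,1,0,0,0.02,0,0,0,1,0,0,0.023,0,0,0,1,0,0,0.025,0,0,0,1,0,0,0.025,0,0,0,1])

```text
clock: 17.82
tool_pos: [0.5287, 0.2803, 0.0701]
orientation: [[-0.997, 0.08, -0.0], [0.08, 0.997, -0.0], [0.0, -0.0, -1.0]]
contact_force: [0.0, -0.4, 0.0]
grip_width: 0.0088
grip_force: 12.0
```

Call:
drive_tool(rows=[0,0,0.001,0,0,0,1,0,0,0.002,0,0,0,1,0,0,0.003,0,0,0,1,0,0,0.004,0,0,0,1,0,0,0.004,0,0,0,1])

```text
clock: 18.45
tool_pos: [0.529, 0.2803, 0.0663]
orientation: [[-0.997, 0.08, 0.001], [0.08, 0.997, 0.0], [-0.001, 0.0, -1.0]]
contact_force: [0.1, -0.6, -0.0]
grip_width: 0.0089
grip_force: 12.0
```

Call:
drive_tool(rows=[0,0,0.0005,0,0,0,1,0,0,0.001,0,0,0,1,0,0,0.001,0,0,0,1])

```text
clock: 18.82
tool_pos: [0.5293, 0.2804, 0.0657]
orientation: [[-0.997, 0.08, 0.001], [0.08, 0.997, 0.0], [-0.001, 0.0, -1.0]]
contact_force: [1.8, 0.7, 4.9]
grip_width: 0.0088
grip_force: 12.0
```

Call:
drive_tool(rows=[-0.0004,0,0,0,0,0,1,-0.0004,0,0,0,0,0,1,-0.0004,0,0,0,0,0,1], newtons=3)

```text
clock: 19.2
tool_pos: [0.5293, 0.2803, 0.0652]
orientation: [[-0.997, 0.08, 0.0], [0.08, 0.997, -0.0], [-0.0, 0.0, -1.0]]
contact_force: [2.1, -1.2, 2.9]
grip_width: 0.0088
grip_force: 3.0
```

Call:
drive_tool(rows=[0,0,0,0,0,0,0.89,0,0,0,0,0,0,0.86,0,0,0,0,0,0,0.8,0,0,0,0,0,0,0.7,0,0,0,0,0,0,0.6,0,0,0,0,0,0,0.6])

```text
clock: 19.95
tool_pos: [0.5291, 0.2802, 0.0652]
orientation: [[-0.997, 0.08, -0.0], [0.08, 0.997, -0.0], [0.0, -0.0, -1.0]]
contact_force: [0.3, -0.1, 0.3]
grip_width: 0.0361
grip_force: 0.0
```

Call:
drive_tool(rows=[0,0,-0.01,0,0,0,0.6,0,0,-0.03,0,0,0,0.6,0,0,-0.07,0,0,0,0.6,0,0,-0.12,0,0,0,0.6,0,0,-0.15,0,0,0,0.6,0,0,-0.15,0,0,0,0.6,0,0,-0.15,0,0,0,0.6])

```text
clock: 20.82
tool_pos: [0.5286, 0.2801, 0.2146]
orientation: [[-0.997, 0.08, -0.001], [0.08, 0.997, -0.001], [0.001, -0.001, -1.0]]
contact_force: [0.5, 0.3, -0.0]
grip_width: 0.0367
grip_force: 0.0
```

Run:
```python
from h import *
g=snap("wrist","pics/w8.png"); s=sense(); print(s["clock"],s["tool_pos"],s["contact_force"])
W=cloud(g); z=W[...,2]; m=(z>.066)&(z<.092)&(abs(W[...,0]-.529)<.034)&(abs(W[...,1]-.281)<.015)
P=W[m]; print(len(P),P.mean(0),np.percentile(P[:,2],[1,50,99]),ang(P))
t=snap("top","pics/top1.png"); im=t["frame"]
a=cv2.resize(g["frame"][100:340,80:400],(533,400)); b=cv2.resize(im[140:250,100:370],(800,326))[:200*2]
c=cv2.resize(im[192:246,310:366],(260,250))
o=np.zeros((590,800,3),np.uint8); o[:326,:]=b[:326]; o[330:580,:333]=cv2.resize(a,(333,250)); o[330:580,400:660]=c
cv2.imwrite("pics/final.png",o[:,:,::-1])
```

```text
20.875 [0.52847654 0.27999079 0.21399336] [-0.02694675  0.13763542 -0.35451102]
490 [0.52631535 0.28205898 0.07845807] [0.06636598 0.08004815 0.08395923] ((529.333251953125, 281.7776184082031), (8.135130882263184, 56.93120193481445), 85.64707946777344)
```

View pics/final.png

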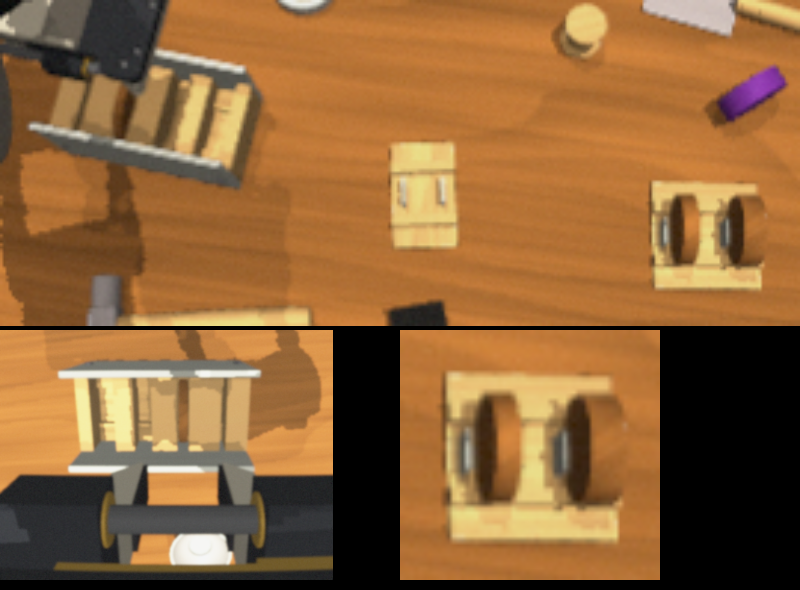

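The disc stands in slot 2 (122,100 in the top view) with its top at 84 mm, which means fully down. The other two discs still stand in the rack, and the robot is clear.

```bash
python3 -c "
from plant import *
print(finish_job())"
```

```text
the job is handed in; nothing more can be done
None
```

The middle disc (9 mm thick) was refused at slot 1, went into slot 2 (12 mm wide) and is standing there fully down, the other two discs are still standing in the rack, and the job was handed in at about 21 s.

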